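# Get the rolling pin out of the latched storage tier

### The job

Turn the latch knob on the yellow tier clockwise until its pointer clicks in at the long mark, so that its tongue is clear of the mouth. Then take the rolling pin, which is longer than the mouth, tilt it so that one end comes up through the mouth before the other, and draw it right out. Finish while still holding the pin still in the gripper, the whole pin well above the tier (at least 60 mm above its deck) and touching nothing else, with the knob left at the long mark and the jar, can opener and funnel left where they stand.

Things in the scene. Friction and masses are not known exactly. Their poses are not given: they have to be found in the camera images.
- tier: Yellow plastic storage tier, fixed to the shelf: box 380 mm long (its x), 210 mm wide (y), 100 mm high, z up; origin at the centre of its underside. Floor, walls and deck (top) are 5 mm thick; inside x runs -185 to 185, y -100 to 100 mm, also under the deck at both ends. Lugs 6 mm high stand on the deck's corners. The latch knob's upright axis is on the deck at x = +145, y = 0 mm.
- mouth (a point): Centre of the mouth, the only opening, in the tier's deck, level with the deck's top, 100 mm straight above the tier's origin; axes as the tier's. The mouth is 185 mm along x and 150 mm along y; the deck's underside is 5 mm lower. Under the deck below the knob a small click wheel hangs 9 mm below that underside.
- cradle (a point): Point 56 mm straight above the tier's origin, where the axis of the pin runs as it rests (along the tier's x). It rests in two V cradles at x = -60 and +60 mm (each 8 mm along x, 48 mm across, their tops 54 mm above the tier's underside).
- latch (a joint): Turn of the latch knob, rad, growing clockwise seen from above, range -0.08 to 1.28. Spring detents (clicks) at 0 (tongue straight over the mouth, pointer at the first dot), 0.6 (second dot) and 1.2 (long mark, tongue clear of the mouth). Starts in one of the first two clicks. Takes up to about 0.15 N m; when let go near a click it drops into it.
- latch_grip (a point): Point on the knob's axis at the height to grip, 30 mm above the deck. Grip bar 44 x 16 mm, its top 42 mm above the deck, on a disc 44 mm across, 8 mm high. The point's x runs along the bar and turns with it (at 0 rad it is the tier's x). A flat tongue 14 mm wide reaches 125 mm from the axis to -x, 8 to 12 mm above the deck; the short black pointer is at +x.
- pin_center (a point): Middle of the wooden rolling pin, on its axis; x along it. 240 mm long overall: barrel 30 mm diameter, 160 mm long, and a turned handle 40 mm long, 18 mm diameter at each end. About 0.12 kg. At the start it lies level along the tier's x, axis 56 mm above the tier's underside, middle within 10 mm of the mouth's centre.
- pin_end_a (a point): Tip of the pin's handle at the +x end, on the axis, 120 mm from the middle.
- pin_end_b (a point): Tip of the pin's handle at the -x end, on the axis, 120 mm from the middle.
- pin: The rolling pin as a body; its origin is the middle, as pin_center.
- jar: Bystander: terracotta-coloured ceramic jar with twist cap, 92 mm diameter, 120 mm high; origin at the centre of its underside.
- can_opener: Bystander: chrome can opener lying flat, 175 mm long along its x, about 45 mm wide, 28 mm high; origin on the underside in the middle of its handles.
- funnel: Bystander: dark silicone funnel standing mouth down, 90 mm diameter, 85 mm high; origin at the centre of its underside.
Things that resemble listed ones, but are neither listed nor needed, are in the scene too. Of the things that look like the pin, the larger one is meant.

How it is judged:
By the outcome, as a careful person would: the job done as asked, in the order asked, and still so for the second after the job is handed in, while the arm keeps its last pose, push and grip.
It also fails if it takes over 53 s, if anything falls off the work surface, if the arm or the gripper's body presses on something with over 40 N, if the wrist force passes 120 N, or if a joint passes its speed limit or range.

### The arm

A 6-joint arm with a two-finger parallel gripper is mounted at the origin on the work surface. World frame = base frame: x ahead of the robot, y to its left, z up, the work surface at z = 0. Lengths are in m, angles in rad, forces in N, time in s.
With the tool pointing down it reaches from about 0.275 to 0.75 m from the base axis. Payload 10.2 kg.
Tool frame: the origin (TCP) lies between the finger pads; the fingertips stand 22 mm ahead of it and the grasp point (between the pads) lies 3 mm ahead of it; z points along the fingers, y is the line along which they close (so a half turn about z gives the same grasp; the last joint's range is limited). The gripper opens to 85 mm and grips with 20 to 120 N. Pads are 22 mm wide; open, the fingers measure 114 mm over their backs; the gripper's body (76 mm by 85 mm) begins 54 mm behind the grasp point. The pads swing forward as they close: fully open they stand 13 mm farther back than shut.
Start: joints at [1.025, 0.313, 1.498, -0, 1.331, -0.223], TCP at [0.167, 0.498, 0.253] pointing down, gripper open.
Joint ranges: [-2.94, 2.94], [-0.97, 2.17], [0.19, 2.56], [-1.23, 4.37], [0.02, 3.11], [-2.88, 2.88]. Speed limits (rad/s): [2.39, 2.39, 3.01, 3.14, 3.14, 3.14].

### API

Orientations are given as a 3x3 rotation matrix whose columns are the frame's x, y, z axes.
In Python, from station import read_state, read_camera, hand_in gives the robot as it stands.
- The arm moves only by the tool carry_out, never from a script. Its argument "motion" is one flat list of numbers, 6 for each row, row after row: the shift along the world's x, y, z in units of 60 mm (1.0 is 60 mm), then the turn, a rotation vector about the world's x, y, z in units of 10 degrees (1.0 is 10 degrees). A call has 1 to 20 rows; each row shifts and turns the commanded pose from where the row before left it; what a row does not reach is not made up. A row lasts 1/8 s, in which the tool goes at most 62.5 mm and 10.7 degrees, less where a joint would pass 70% of its speed; a pose out of reach is approached as far as the arm can. A call is refused whole if a number of a shift passes 1 or a number of a turn 1, either way. A call with a gripper value outside its range is refused whole. "jaw" is the finger opening in mm, from 0 to 85.4, set as the call begins (left out, the last holds). The fingers move at their own pace and stop on an object; "grip_force" is the grip in N (left out, the last holds). Time passes only in rows, so rows that do not move let the fingers close. It gives the time, the measured TCP pose, the force, the opening and the grip force at its end, in the units of the state.
- read_state(): the state, without advancing time (a new reading comes with each control period).
- read_camera(name): name is "scene" or "top" or "wrist"; returns a dict with "frame" (420x560x3 uint8, red, green, blue), "range_z" (420x560 float32, m along the optical axis (not along the pixel's ray), 0 where there is no reading), "mtx" (3x3 intrinsics, pixels), "R" (3x3) and "t" (3): a world point X has camera coordinates R X + t; the wrist camera has in their place "tool_from_camera" (4x4, takes a point from camera to tool coordinates, whose origin is the TCP and whose axes are the flange's). Camera axes: x right, y down, z forward; pixel columns grow to the right and rows downward; lengths in m; the calibration is good to about 2 mm. A picture is of the moment at which its call begins: read the wrist's pose just before it.
- hand_in(): hands the job in; it is judged then, once.
The state is a dict: "time_s": time; "joint_pos": joint angles; "joint_velocities": joint speeds; "effort": joint torques, N m; "eef_pos": TCP position; "tool_rot": TCP orientation; "wrist_force": force on the tool from outside, world axes, zero at the start; "moment": the same for the moment, N m; "width": finger opening in m; "gripper_force": force on a finger pad.
Only numpy, scipy, OpenCV 4.12 (cv2) and the standard library are available. Lean on these libraries where they do the work, as an engineer would, in place of code of your own. Each camera call takes 0.05 s, during which the arm holds its last target. There are 200 camera calls.

## Working session

There is one attempt and no reset: what is moved stays moved. The work goes in short steps, Python scripts to look and compute and a tool call to move; the robot and the scene stay as the last step left them, time stands still between calls to the robot, and variables do not carry over. Pictures are saved under pics/ and viewed, at most 10 in all, crops included, and the job is handed in when it is done.

Besides the shell and the picture viewer there is one more tool, called in YAML: its name, and indented under it one key for each argument. carry_out: Moves the arm, as the interface text tells. Its arguments: {"type":"object","properties":{"motion":{"type":"array"},"jaw":{"type":"number"},"grip_force":{"type":"number"}},"required":["motion"]}

```bash
mkdir -p pics; ls; cat > h.py <<'E'
import numpy as np, cv2, pickle
from station import read_state, read_camera
def grab(n):
    s=read_state(); c=read_camera(n); c['s']=s
    if 'tool_from_camera' in c:
        T=np.eye(4);T[:3,:3]=s['tool_rot'];T[:3,3]=s['eef_pos'];M=T@c['tool_from_camera']
        c['Rw'],c['o']=M[:3,:3],M[:3,3]
    else:
        R=np.array(c['R']);c['Rw'],c['o']=R.T,-R.T@np.array(c['t'])
    return c
def cloud(c):
    z=c['range_z'];v,u=np.mgrid[:z.shape[0],:z.shape[1]]
    d=np.stack([u,v,np.ones_like(u)],-1)@np.linalg.inv(c['mtx']).T
    return (d*z[...,None])@np.array(c['Rw']).T+c['o']
def ray(c,u,v,z):
    d=np.array(c['Rw'])@np.linalg.inv(c['mtx'])@np.array([u,v,1.]);return c['o']+d*(z-c['o'][2])/d[2]
def save(c,n): cv2.imwrite('pics/'+n,c['frame'][...,::-1])
E
python3 - <<'E'
from h import *
a=grab('top');b=grab('scene')
cv2.imwrite('pics/top.png',a['frame'][...,::-1]);save(b,'scene.png')
pickle.dump((a,b),open('c0.pkl','wb'))
print(read_state())
E
```

```text
pics
{'time_s': 0.1, 'joint_pos': array([ 1.02460354e+00,  3.13356165e-01,  1.49834409e+00,  5.58802310e-06,
        1.33101802e+00, -2.23403785e-01]), 'joint_velocities': array([-0.00019996, -0.00244568, -0.00165853,  0.00087647,  0.00016167,
        0.00041172]), 'effort': array([ 3.75075499e-03, -4.12899184e+01, -2.60142088e+01, -1.56933647e-04,
        2.95450518e-03,  2.29923174e-06]), 'eef_pos': array([0.16643993, 0.49770275, 0.25281809]), 'tool_rot': array([[-9.48353904e-01,  3.17213691e-01, -5.89327668e-04],
       [ 3.17214136e-01,  9.48353453e-01, -9.59031733e-04],
       [ 2.54672934e-04, -1.09644455e-03, -9.99999366e-01]]), 'wrist_force': array([ 0.49238496, -0.65572619,  0.07516256]), 'moment': array([-0.00093721,  0.00353548, -0.01352033]), 'gripper_force': 0.0, 'width': 0.08537213132396758}
```

View pics/top.png

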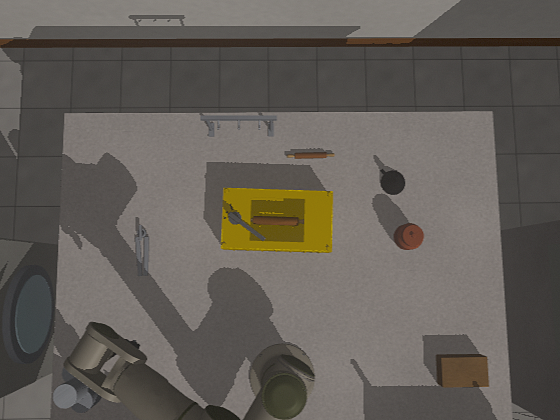

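View pics/scene.png

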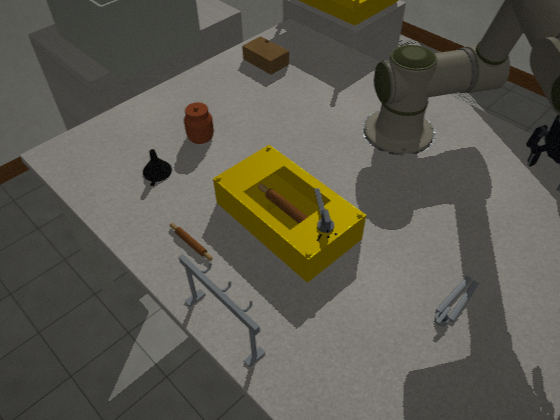

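The top view shows the yellow tier at about (277,220). Its knob is on the left at (233,215), with the tongue running to (262,238), so it looks like the second click. The pin lies in the mouth at (275,221). The scene view agrees, with the knob at (325,228), and a smaller decoy pin lies on the surface outside the tier.

```bash
cat > m.py <<'E'
from h import *
def meas(c,ytop=None):
    P=cloud(c);hsv=cv2.cvtColor(c['frame'],cv2.COLOR_RGB2HSV)
    ok=c['range_z']>0
    Y=(cv2.inRange(hsv,(22,150,60),(34,255,255))>0)&ok
    near=(np.hypot(P[...,0],P[...,1])<.75)
    D=Y&near&(P[...,2]>.06)
    zt=np.median(P[...,2][D&(P[...,2]>.09)]); D=D&(abs(P[...,2]-zt)<.005)
    r=cv2.minAreaRect((P[D][:,:2]*1000).astype(np.float32))
    print('deck z',zt,'rect',r)
    ctr=np.array(r[0])/1000
    rel=P[...,:2]-ctr
    K=ok&(P[...,2]>zt+.006)&(P[...,2]<zt+.06)&(np.hypot(rel[...,0],rel[...,1])<.25)&(hsv[...,1]<110)
    for lo,hi in((.007,.016),(.03,.06)):
        k=K&(P[...,2]>zt+lo)&(P[...,2]<zt+hi)
        if k.sum()>4:
            q=P[k];print('knob',lo,k.sum(),q.mean(0),cv2.minAreaRect((q[:,:2]*1000).astype(np.float32)),q[:,2].max())
    B=(cv2.inRange(hsv,(3,60,40),(19,255,255))>0)&ok&(np.hypot(rel[...,0],rel[...,1])<.16)&(P[...,2]<zt-.01)&(P[...,2]>.04)
    q=P[B];print('pin',B.sum(),q.mean(0),np.percentile(q[:,2],95),cv2.minAreaRect((q[:,:2]*1000).astype(np.float32)))
    return P,hsv
if __name__=='__main__':
    for c in pickle.load(open('c0.pkl','rb')): meas(c)
E
python3 m.py
```

```text
deck z 0.10123070040263582 rect ((542.16455078125, 15.057937622070312), (378.9480895996094, 210.44708251953125), 87.67069244384766)
knob 0.007 125 [0.51928123 0.12096531 0.11242153] ((512.6509399414062, 121.5887451171875), (140.316650390625, 39.00457000732422), 46.73350524902344) 0.11706505296313097
knob 0.03 61 [0.54691793 0.1598248  0.14280722] ((547.0961303710938, 159.8221435546875), (41.781673431396484, 15.375643730163574), 52.45619201660156) 0.15050454543421732
pin 396 [0.54129695 0.01640691 0.06807377] 0.07675011853133595 ((541.763671875, 13.347724914550781), (183.060546875, 29.536909103393555), 87.78079986572266)
deck z 0.09920385217936384 rect ((88.92681884765625, -150.61297607421875), (1307.35888671875, 429.1119689941406), 20.080429077148438)
knob 0.007 90 [0.05456188 0.02661675 0.10978072] ((45.08409118652344, 21.249534606933594), (52.982261657714844, 131.35682678222656), 26.213218688964844) 0.11494519083109112
knob 0.03 298 [0.0470951  0.03706487 0.14390017] ((41.748687744140625, 24.372329711914062), (56.98885726928711, 158.85696411132812), 45.314788818359375) 0.15908068499124495
pin 2 [ 0.07645938 -0.00584353  0.06301325] 0.08057334247832841 ((76.45938110351562, -5.843532085418701), (13.39035415649414, 0.0), 118.9234619140625)
```

carry_out:
  motion: [0.45,-0.4,0,0,0,-0.78,0.45,-0.4,0,0,0,-0.78,0.45,-0.4,0,0,0,-0.78,0.45,-0.4,0,0,0,-0.78,0.45,-0.4,0,0,0,-0.78,0.45,-0.4,0,0,0,-0.78,0.45,-0.4,0,0,0,-0.78,0.45,-0.4,0,0,0,-0.78,0.45,-0.4,0,0,0,-0.78,0.45,-0.4,0,0,0,-0.78,0.45,-0.4,0,0,0,-0.78,0.45,-0.4,0,0,0,-0.78,0.45,-0.4,0,0,0,-0.78,0.45,-0.4,0,0,0,-0.78,0,0,0,0,0,0]
  jaw: 60

```text
time_s: 1.98
eef_pos: [0.5455, 0.1604, 0.2524]
tool_rot: [[0.614, 0.789, -0.001], [0.789, -0.614, -0.0], [-0.001, -0.001, -1.0]]
wrist_force: [-0.0, 0.5, 0.1]
width: 0.0603
gripper_force: 0.0
```

```bash
python3 - <<'E'
from m import *
c=grab('wrist');save(c,'w1.png');pickle.dump(c,open('w1.pkl','wb'))
print(c['s']['eef_pos'],c['s']['tool_rot'],c['s']['joint_pos'])
meas(c)
E
```

```text
[0.54550051 0.16035361 0.25241525] [[ 6.13871568e-01  7.89405044e-01 -1.17277825e-03]
 [ 7.89405374e-01 -6.13872209e-01 -2.58783406e-04]
 [-9.24220901e-04 -7.66937677e-04 -9.99999279e-01]] [ 7.99740682e-02  4.10764783e-01  1.36207937e+00 -1.67634547e-04
  1.36993820e+00  7.40963997e-01]
deck z 0.09952531631894926 rect ((543.3575439453125, 23.425888061523438), (363.1611328125, 209.00442504882812), 87.7938003540039)
knob 0.007 2201 [0.52177039 0.12365325 0.10998537] ((514.6425170898438, 123.96231842041016), (150.69190979003906, 42.660911560058594), 46.22542953491211) 0.11551257995367475
knob 0.03 1137 [0.55018638 0.16175505 0.14082474] ((548.7976684570312, 160.1783905029297), (43.74854278564453, 15.552390098571777), 52.47273254394531) 0.14362504848173027
pin 966 [0.54434625 0.0705633  0.06736474] 0.07061362807432753 ((543.4279174804688, 61.162601470947266), (65.99446868896484, 30.808090209960938), 86.59693908691406)
```

View pics/w1.png

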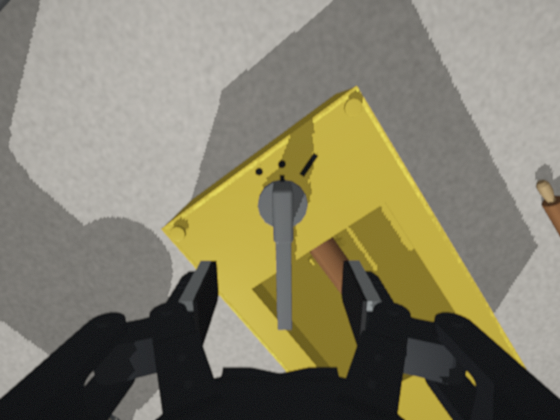

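The wrist view shows the pointer (283,180) at the second (middle) dot, with the long mark to its right at (308,165). The knob axis is at about (0.548, 0.160) and the bar angle at 52.5°, so the tool is lined up with it.

carry_out:
  motion: [0.05,0,-0.4,0,0,0.03,0,0,-0.4,0,0,0,0,0,-0.4,0,0,0,0,0,-0.4,0,0,0,0,0,-0.37,0,0,0,0,0,0,0,0,0]

```text
time_s: 2.78
eef_pos: [0.5462, 0.1626, 0.134]
tool_rot: [[0.606, 0.796, -0.003], [0.796, -0.606, -0.0], [-0.002, -0.003, -1.0]]
wrist_force: [-0.6, -0.1, 0.0]
width: 0.0598
gripper_force: 0.0
```

carry_out:
  motion: [0,0,0,0,0,0,0,0,0,0,0,0,0,0,0,0,0,0,0,0,0,0,0,0,0,0,0,0,0,0,0,0,0,0,0,0]
  jaw: 0
  grip_force: 50

```text
time_s: 3.52
eef_pos: [0.5487, 0.1614, 0.1364]
tool_rot: [[0.607, 0.794, 0.004], [0.794, -0.607, -0.001], [0.002, 0.003, -1.0]]
wrist_force: [4.7, -3.7, 4.5]
width: 0.0155
gripper_force: 52.6
```

carry_out:
  motion: [0,0,0,0,0,-0.4,0,0,0,0,0,-0.4,0,0,0,0,0,-0.4,0,0,0,0,0,-0.4,0,0,0,0,0,-0.4,0,0,0,0,0,-0.4,0,0,0,0,0,-0.4,0,0,0,0,0,-0.4,0,0,0,0,0,-0.35,0,0,0,0,0,0,0,0,0,0,0,0,0,0,0,0,0,0]

```text
time_s: 5.03
eef_pos: [0.5498, 0.1599, 0.1364]
tool_rot: [[0.956, 0.294, 0.006], [0.294, -0.956, -0.003], [0.005, 0.005, -1.0]]
wrist_force: [8.9, -11.7, 1.0]
width: 0.0152
gripper_force: 52.3
```

carry_out:
  motion: [0,0,0,0,0,0,0,0,0,0,0,0,0,0,0,0,0,0,0,0,0,0,0,0]
  jaw: 60

```text
time_s: 5.52
eef_pos: [0.5474, 0.1621, 0.1351]
tool_rot: [[0.956, 0.294, -0.0], [0.294, -0.956, 0.0], [-0.0, -0.0, -1.0]]
wrist_force: [0.1, 0.2, -0.7]
width: 0.0601
gripper_force: 0.0
```

carry_out:
  motion: [0,0,0.5,0,0,0,0,0,0.6,0,0,0,0,0,0.6,0,0,0,0,-0.3,0.4,0,0,0.88,0,-0.3,0,0,0,0.88,0,-0.3,0,0,0,0.88,0,-0.3,0,0,0,0.88,0,-0.3,0,0,0,0.88,-0.05,-0.3,0,0,0,0.88,-0.05,-0.3,0,0,0,0.88,0,-0.3,0,0,0,0.88,0,0,0,0,0,0,0,0,0,0,0,0]

```text
time_s: 7.15
eef_pos: [0.5415, 0.0185, 0.2611]
tool_rot: [[0.046, 0.999, -0.0], [0.999, -0.046, 0.0], [0.0, -0.0, -1.0]]
wrist_force: [-0.5, 0.0, 0.6]
width: 0.0602
gripper_force: 0.0
```

```bash
python3 - <<'E'
from m import *
c=grab('wrist');save(c,'w2.png');pickle.dump(c,open('w2.pkl','wb'))
t=grab('top');pickle.dump(t,open('t2.pkl','wb'))
s=c['s'];print(s['eef_pos'],s['tool_rot'],s['joint_pos'])
meas(c);print();meas(t)
E
```

```text
[0.54151231 0.01846128 0.26109288] [[ 4.63107050e-02  9.98927079e-01 -9.30031373e-05]
 [ 9.98927046e-01 -4.63106773e-02  2.80474024e-04]
 [ 2.75866059e-04 -1.05892299e-04 -9.99999956e-01]] [-1.82362809e-01  3.44588068e-01  1.43358282e+00  2.64618465e-04
  1.36356410e+00 -1.36090012e-01]
deck z 0.09951511496286003 rect ((542.4861450195312, 2.4029998779296875), (354.58343505859375, 209.15174865722656), 87.7063980102539)
knob 0.007 3475 [0.49804705 0.13919027 0.11068537] ((500.6556091308594, 148.21383666992188), (150.73178100585938, 40.75644302368164), 12.089835166931152) 0.11550659752148407
knob 0.03 1687 [0.5472931  0.15694951 0.1403876 ] ((548.51904296875, 159.47988891601562), (43.691532135009766, 16.490219116210938), 19.1584415435791) 0.14403123051496658
pin 4540 [0.54272791 0.01984046 0.06706074] 0.07071241893448314 ((542.1268310546875, 5.696601867675781), (203.3087158203125, 28.34735107421875), 87.72358703613281)

deck z 0.10127690207444962 rect ((542.1328125, 14.98101806640625), (379.03643798828125, 209.97000122070312), 87.59588623046875)
knob 0.007 114 [0.50670258 0.14616015 0.11240245] ((500.5745544433594, 137.4545135498047), (139.54086303710938, 52.49908447265625), 30.364608764648438) 0.11709738373606471
knob 0.03 60 [0.54676089 0.15961819 0.14286214] ((547.6171875, 159.81507873535156), (43.04096221923828, 14.74183177947998), 17.462238311767578) 0.14989306440245231
pin 111 [0.53627131 0.0195294  0.06707163] 0.07597512611000601 ((540.3109741210938, 0.97161865234375), (157.84121704101562, 26.984914779663086), 88.31008911132812)
```

View pics/w2.png

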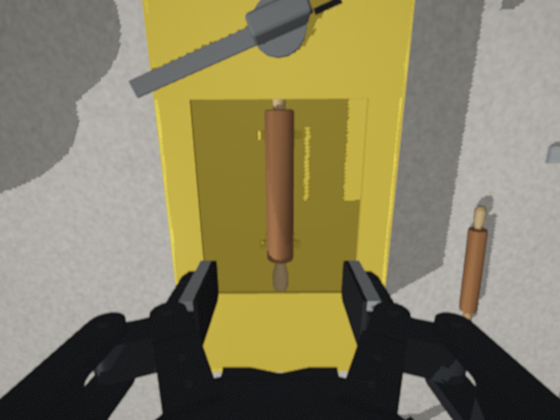

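The pointer is now at the long mark: the bar stands at 19.2°, which is 1.20 rad, and the tongue is clear of the mouth. The barrel runs from (279,108) to (281,262).

```bash
python3 - <<'E'
from m import *
c=pickle.load(open('w2.pkl','rb'));P=cloud(c);hsv=cv2.cvtColor(c['frame'],cv2.COLOR_RGB2HSV)
B=np.zeros(hsv.shape[:2],bool);B[104:268,262:296]=1
B&=(cv2.inRange(hsv,(3,130,30),(14,255,255))>0)&(P[...,2]>.05)&(P[...,2]<.08)
q=P[B];print(B.sum(),cv2.minAreaRect((q[:,:2]*1000).astype(np.float32)))
a,b=ray(c,279,109,.071),ray(c,281,262,.071);print(a,b,(a+b)/2,np.linalg.norm(a-b))
E
```

```text
3842 ((542.7999877929688, 19.69137954711914), (156.98153686523438, 26.474414825439453), 87.90965270996094)
[0.5463808  0.09890638 0.071     ] [ 0.54113105 -0.05744963  0.071     ] [0.54375592 0.02072837 0.071     ] 0.15644411517395504
```

carry_out:
  motion: [0.03,0.28,-0.37,0,0,0.04,0,0,-0.5,0,0,0,0,0,-0.5,0,0,0,0,0,-0.5,0,0,0,0,0,-0.5,0,0,0,0,0,-0.5,0,0,0,0,0,-0.5,0,0,0,0,0,0,0,0,0,0,0,0,0,0,0]

```text
time_s: 8.38
eef_pos: [0.544, 0.0349, 0.0601]
tool_rot: [[0.037, 0.999, 0.002], [0.999, -0.037, -0.0], [-0.0, 0.002, -1.0]]
wrist_force: [-0.1, -1.1, -0.2]
width: 0.0597
gripper_force: 0.0
```

carry_out:
  motion: [0,0,0,0,0,0,0,0,0,0,0,0,0,0,0,0,0,0,0,0,0,0,0,0,0,0,0,0,0,0]
  jaw: 0
  grip_force: 70

```text
time_s: 9.0
eef_pos: [0.5421, 0.0348, 0.06]
tool_rot: [[0.036, 0.999, -0.003], [0.999, -0.036, 0.0], [-0.0, -0.003, -1.0]]
wrist_force: [-11.5, -0.0, 13.1]
width: 0.028
gripper_force: 68.0
```

carry_out:
  motion: [0,0,0.08,0,0,0,0,0,0.08,0,0,0,0,0,0.08,0,0,0,0,0,0,0,0,0,-0.01,-0.19,0,0,0,0,-0.01,-0.19,0,0,0,0,-0.01,-0.19,0,0,0,0,0,-0.18,0,0,0,0,0,0,0,0,0,0,0,0,0,0,0,0]

```text
time_s: 10.25
eef_pos: [0.5415, -0.0102, 0.0733]
tool_rot: [[0.037, 0.999, -0.0], [0.999, -0.037, 0.0], [0.0, -0.0, -1.0]]
wrist_force: [-0.7, -0.4, -0.9]
width: 0.0282
gripper_force: 69.0
```

```bash
python3 - <<'E'
from m import *
c=grab('wrist');save(c,'w3.png');b=grab('scene');save(b,'s3.png')
s=c['s'];print(s['eef_pos'],s['wrist_force'],s['moment'],s['width'])
cv2.imwrite('pics/c3.png',np.hstack([c['frame'][:,100:460],cv2.resize(b['frame'][110:300,180:380],None,fx=2.2,fy=2.2)[:418]][:1]+[cv2.resize(b['frame'][110:300,180:380],(440,420))])[...,::-1])
E
```

```text
[ 0.54151544 -0.01019372  0.07326698] [-0.74964822 -0.39364223 -0.8743659 ] [-0.01761585 -0.02452242  0.00902131] 0.028179417452900528
```

View pics/c3.png

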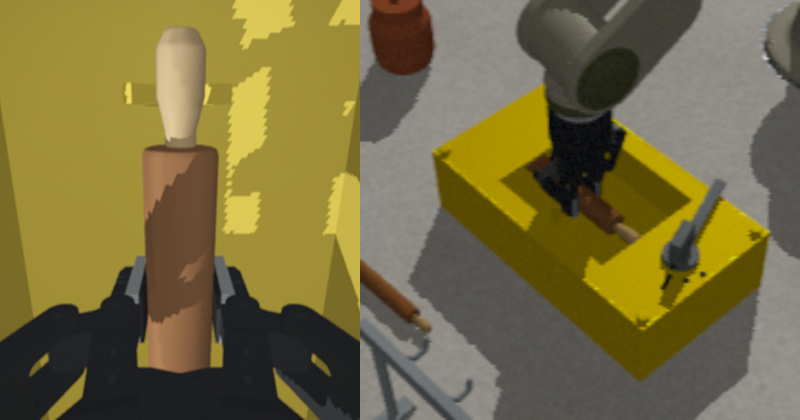

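The pin is lifted and shifted. Its +x tip (wrist view, about (182,30)) is inside the mouth and nothing is touching. Next I tilt it.

carry_out:
  motion: [0,-0.01,0.083,0.5,-0.02,0,0,-0.01,0.083,0.5,-0.02,0,0,-0.01,0.083,0.5,-0.02,0,0,-0.01,0.083,0.5,-0.02,0,0,-0.01,0.083,0.5,-0.02,0,0,-0.01,0.083,0.5,-0.02,0,0,0,0,0,0,0,0,0,0,0,0,0]

```text
time_s: 11.35
eef_pos: [0.5415, -0.0136, 0.1031]
tool_rot: [[0.031, 0.999, 0.019], [0.866, -0.036, 0.499], [0.499, 0.002, -0.867]]
wrist_force: [-0.2, -0.4, -1.8]
width: 0.0281
gripper_force: 69.0
```

```bash
python3 - <<'E'
from m import *
c=grab('wrist');b=grab('scene')
s=c['s'];print(s['eef_pos'],s['wrist_force'],s['moment'],s['width'],s['joint_pos'])
cv2.imwrite('pics/c4.png',np.hstack([c['frame'][:,100:460],cv2.resize(b['frame'][110:300,180:380],(440,420))])[...,::-1])
E
```

```text
[ 0.54150378 -0.01356759  0.10305527] [-0.20074345 -0.37160236 -1.76490668] [-0.32877584  0.04371402 -0.01831768] 0.028111135028365555 [-0.44941403  0.57842955  1.61519824  0.50887107  1.21973474 -0.6578227 ]
```

View pics/c4.png

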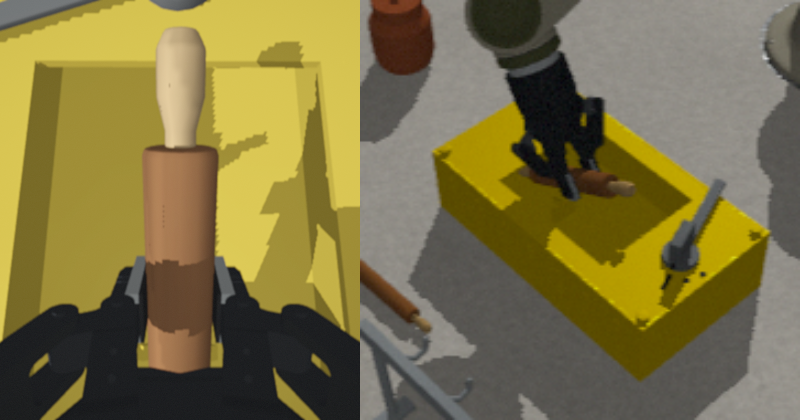

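The pin is tilted with its +x tip well above the deck, and the grip hasn't shifted. I'll draw it out along its axis.

carry_out:
  motion: [0.01,0.29,0.17,0,0,0,0.01,0.29,0.17,0,0,0,0.01,0.29,0.17,0,0,0,0.01,0.29,0.17,0,0,0,0.01,0.29,0.17,0,0,0,0,0,0,0,0,0]

```text
time_s: 12.2
eef_pos: [0.5446, 0.0743, 0.155]
tool_rot: [[0.029, 0.999, 0.02], [0.865, -0.035, 0.5], [0.5, 0.003, -0.866]]
wrist_force: [0.3, -0.0, -1.8]
width: 0.0283
gripper_force: 69.0
```

carry_out:
  motion: [0,0,0.3,0,0,0,0,0,0.4,0,0,0,0,0,0.5,0,0,0,0,0,0.5,0,0,0,0,0,0.5,0,0,0,0,0,0.5,0,0,0,0,0,0.3,0,0,0,0,0,0.1,0,0,0,0,0,0,0,0,0,0,0,0,0,0,0,0,0,0,0,0,0,0,0,0,0,0,0]

```text
time_s: 13.7
eef_pos: [0.5445, 0.0731, 0.3399]
tool_rot: [[0.031, 0.999, 0.019], [0.865, -0.037, 0.5], [0.5, 0.001, -0.866]]
wrist_force: [0.5, -0.6, -1.6]
width: 0.0278
gripper_force: 69.0
```

```bash
python3 - <<'E'
from m import *
c=grab('wrist');b=grab('scene')
s=c['s'];print(s['eef_pos'],s['tool_rot'],s['wrist_force'],s['width'],abs(s['joint_velocities']).max(),s['time_s'])
t=grab('top')
try: meas(t)
except Exception as e: print(e)
cv2.imwrite('pics/c5.png',np.hstack([c['frame'][:,100:460],cv2.resize(b['frame'][60:300,170:420],(440,420))])[...,::-1])
cl=cloud(b);h=cv2.cvtColor(b['frame'],cv2.COLOR_RGB2HSV)
B=(cv2.inRange(h,(3,60,40),(19,255,255))>0)&(cl[...,2]>.12)&(np.hypot(cl[...,0]-.54,cl[...,1]-.07)<.2)&(cl[...,2]<.6)
q=cl[B];print(B.sum(),q[:,2].min() if len(q) else 0,q[:,2].max() if len(q) else 0)
E
```

```text
[0.54450808 0.07311509 0.3398793 ] [[ 0.03146988  0.99931492  0.01947676]
 [ 0.86517773 -0.0369927   0.50009902]
 [ 0.50047691  0.00111281 -0.86574917]] [ 0.479535   -0.60762923 -1.63050397] 0.027847905278472636 0.0031827847769592362 13.7
deck z 0.10142786787859481 rect ((541.9315185546875, 14.679092407226562), (378.729736328125, 209.92715454101562), 87.72920227050781)
knob 0.007 116 [0.49683634 0.14244912 0.11271265] ((543.7977294921875, 124.21173095703125), (107.37921905517578, 244.59197998046875), 64.85575866699219) 0.11726095653556268
knob 0.03 58 [0.54612729 0.15940551 0.14235901] ((546.3786010742188, 159.6234893798828), (40.356998443603516, 15.09700870513916), 17.618837356567383) 0.1512419681746966
index -1 is out of bounds for axis 0 with size 0
571 0.2662878523881689 0.5915126759828346m.py:19: RuntimeWarning: Mean of empty slice.
  q=P[B];print('pin',B.sum(),q.mean(0),np.percentile(q[:,2],95),cv2.minAreaRect((q[:,:2]*1000).astype(np.float32)))
  ret = um.true_divide(
```

View pics/c5.png

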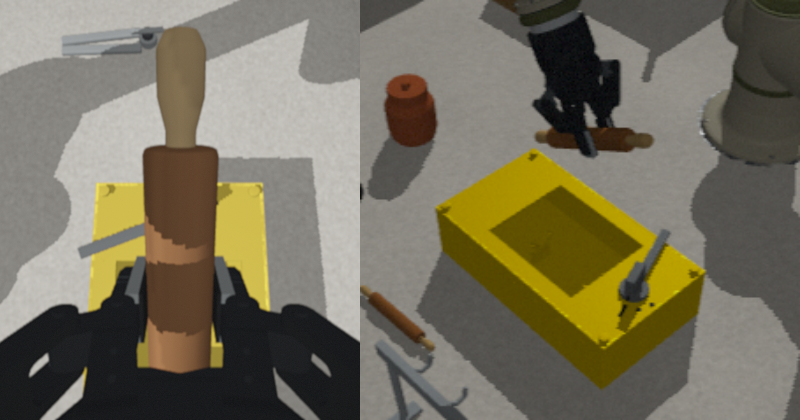

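The pin hangs still in the gripper with its lowest point near z = 0.26 m. The tier is empty, the knob is at the long mark, and the bystanders in view don't appear to have moved.

```bash
python3 -c "
from station import hand_in;print(hand_in())"
```

```text
the job is handed in; nothing more can be done
None
```

The job is handed in at about 14 s on the robot's clock: the knob is clicked in at the long mark, and the pin is out and held still about 160 mm above the deck, with the arm kept clear of the jar, can opener and funnel.

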